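# Roll the long four-way tube rack over to its microtube side

### The job

Two grey four-way tube racks lie on the bench mat with their large tube holes up. Turn the longer one over for microtubes: roll it over one side and then over one more, staying down on the bench rather than being picked up, so that the side now underneath ends on top and the rack lies flat. Leave the shorter rack where it is.

Things in the scene. Friction and masses are not known exactly. Their poses are not given: they have to be found in the camera images.
- long_rack_mid (a point): centre of the longer rack: grey square bar 50 x 50 x 120 mm, 0.08 to 0.17 kg, loose. y along its length; at the start z points up out of the side with three 29 mm holes, x away from the robot within 32 degrees. The side with two rows of six 11 mm holes is underneath (-z) and must end up on top. Pushed high on its near side along an arc it tips about its far lower edge; past 45 degrees it falls over.
- short_rack_mid (a point): centre of the shorter rack, which must stay put: the same grey 50 x 50 mm square bar but 82 mm long, with two large holes on top; loose; same axes.
- bench_mat: black non-slip rubber mat (friction about 1) under both racks, 300 mm along x, 580 mm along y, 2 mm thick, fixed; origin at the centre of its underside. Beyond each rack (away from the robot) it is clear for two rolls of 50 mm each.
Things that resemble listed ones, but are neither listed nor needed, are in the scene too. Leave any orange look-alike of the part that bears long_rack_mid alone.

How it is judged:
By the outcome, as a careful person would: the job done as asked, in the order asked, and still so for the second after the job is handed in, with the robot touching nothing.
It also fails if it takes over 42 s, if anything falls off the work surface, if the arm or the gripper's body presses on something with over 40 N, if the wrist force passes 120 N, or if a joint passes its speed limit or range.

### The arm

A 6-joint arm with a two-finger parallel gripper is mounted at the origin on a cart in front of the work surface, level with it; the furniture and walls round the work are solid. World frame = base frame: x ahead of the robot, y to its left, z up, the work surface at z = 0. Lengths are in m, angles in rad, forces in N, time in s.
With the tool pointing down it reaches from about 0.35 to 0.975 m from the base axis. Payload 4.9 kg.
Tool frame: the origin (TCP) lies at the very end of the fingers, on their centre line; the grasp point (between the pads) lies 19 mm behind it; z points along the fingers, y is the line along which they close (so a half turn about z gives the same grasp; the last joint's range is limited). The gripper opens to 85 mm and grips with 20 to 120 N. Pads are 22 mm wide; open, the fingers measure 114 mm over their backs; the gripper's body (76 mm by 85 mm) begins 54 mm behind the grasp point. The pads swing forward as they close: fully open they stand 13 mm farther back than shut.
Start: joints at [1.23, 0.053, 1.613, -0, 1.476, -0.119], TCP at [0.137, 0.61, 0.197] pointing down, gripper open.
Joint ranges: [-3.01, 3.01], [-1.01, 2.22], [0.06, 2.58], [-1.02, 4.17], [0.09, 2.62], [-3.14, 3.14]. Speed limits (rad/s): [2.57, 2.57, 3.14, 3.14, 3.14, 3.14].

### API

Orientations are given as a rotation vector (axis times angle).
In Python, from station import ctrl gives the robot as it stands. The module is installed in compiled form; this text tells all that it offers.
- The arm moves only by the tool jog_arm, never from a script. Its argument "steps" is a list of rows, each an object with "delta_rot": the turn, a rotation vector about the tool's x, y, z in degrees, a list of three; "linear": the shift along the tool's x, y, z in m, a list of three; "grip": the finger opening in m, from 0 to 0.0854. In form: [{"delta_rot": [rx, ry, rz], "linear": [x, y, z], "grip": grip}, ...]. A call has 1 to 10 rows; each row shifts and turns the commanded pose from where the row before left it, along the tool's axes as they then stand; what a row does not reach is not made up. A row lasts 1/10 s, in which the tool goes at most 50 mm and 8.59 degrees, less where a joint would pass 70% of its speed; a pose out of reach is approached as far as the arm can. A call with a gripper value outside its range is refused whole. The fingers move at their own pace and stop on an object; "newtons" is the grip in N (left out, the last holds). Time passes only in rows, so rows that do not move let the fingers close. It gives the time, the measured TCP pose, the force, the opening and the grip force at its end, in the units of the state.
- ctrl.get_obs(): the state, without advancing time (a new reading comes with each control period).
- ctrl.get_image(name): name is "scene" or "top" or "wrist"; returns (picture, depth): 420x560x3 uint8, red, green, blue; 420x560 float32, m along the optical axis (not along the pixel's ray), 0 where there is no reading.
- ctrl.camera_info(name): a dict with "camera_matrix" (3x3 intrinsics, pixels), "distortion" ([k1, k2, p1, p2, k3] as OpenCV has them; the pictures are not rectified), "R" (3x3) and "t" (3): a world point X has camera coordinates R X + t; the wrist camera has in their place "T_tool_cam" (4x4, takes a point from camera to tool coordinates, whose origin is the TCP and whose axes are the flange's). Camera axes: x right, y down, z forward; pixel columns grow to the right and rows downward; lengths in m; the calibration is good to about 2 mm. A picture is of the moment at which its call begins: read the wrist's pose just before it. camera_info takes no time and is no camera call.
- ctrl.finish_job(): hands the job in; it is judged then, once.
The state is a dict: "t": time; "q": joint angles; "dq": joint speeds; "effort": joint torques, N m; "tool_pos": TCP position; "tool_rot": TCP orientation; "contact_force": force on the tool from outside, world axes, zero at the start; "wrist_torque": the same for the moment, N m; "opening": finger opening in m; "grip_force": force on a finger pad.
Only numpy, scipy, OpenCV 4.12 (cv2) and the standard library are available. Lean on these libraries where they do the work, as an engineer would, in place of code of your own. Each camera call takes 0.05 s, during which the arm holds its last target. There are 200 camera calls.

## Working session

There is one attempt and no reset: what is moved stays moved. The work goes in short steps, Python scripts to look and compute and a tool call to move; the robot and the scene stay as the last step left them, time stands still between calls to the robot, and variables do not carry over. Pictures are saved under pics/ and viewed, at most 10 in all, crops included, and the job is handed in when it is done.

Besides the shell and the picture viewer there is one more tool, called after "Emit:" as a command line: name --argument value ..., lists and objects as JSON in quotes. jog_arm: Moves the arm, as the interface text tells. Its arguments: {"type":"object","properties":{"steps":{"type":"array"},"newtons":{"type":"number"}},"required":["steps"]}

```bash
mkdir -p pics; python3 - <<'E'
from station import ctrl
import cv2,numpy as np
o=ctrl.get_obs();print({k:np.round(v,3) for k,v in o.items()})
for n in("top","scene"):
    im,d=ctrl.get_image(n);cv2.imwrite(f"pics/{n}0.png",im[:,:,::-1]);np.savez(f"{n}0.npz",im=im,d=d)
    c=ctrl.camera_info(n);print(n,{k:np.round(v,4).tolist() for k,v in c.items()})
E
```

```text
{'t': np.float64(0.0), 'q': array([ 1.23 ,  0.053,  1.614,  0.   ,  1.476, -0.119]), 'dq': array([-0.001, -0.001, -0.   ,  0.001,  0.003,  0.001]), 'effort': array([-1.0000e-03, -3.9367e+01, -3.7018e+01, -0.0000e+00,  7.0000e-03,
        0.0000e+00]), 'tool_pos': array([0.137, 0.609, 0.195]), 'tool_rot': array([-3.480e-01, -3.122e+00,  3.000e-03]), 'contact_force': array([ 0.073, -0.263, -0.069]), 'wrist_torque': array([-0.029,  0.006, -0.023]), 'grip_force': np.float64(0.0), 'opening': np.float64(0.086)}
top {'camera_matrix': [[415.9098, 0.0, 279.2094], [0.0, 415.9098, 217.6278], [0.0, 0.0, 1.0]], 'distortion': [-0.1064, 0.0, 0.0, 0.0, 0.0], 'R': [[0.1442, -0.9895, 0.0031], [-0.9492, -0.1392, -0.2823], [0.2798, 0.0378, -0.9593]], 't': [0.0687, 0.5503, 0.748]}
scene {'camera_matrix': [[386.5051, 0.0, 277.1489], [0.0, 386.5051, 207.2553], [0.0, 0.0, 1.0]], 'distortion': [-0.1115, 0.0, 0.0, 0.0, 0.0], 'R': [[-0.7981, -0.6024, -0.0131], [-0.4606, 0.624, -0.6313], [0.3885, -0.4978, -0.7754]], 't': [0.5076, 0.1902, 0.7682]}
```

View pics/top0.png

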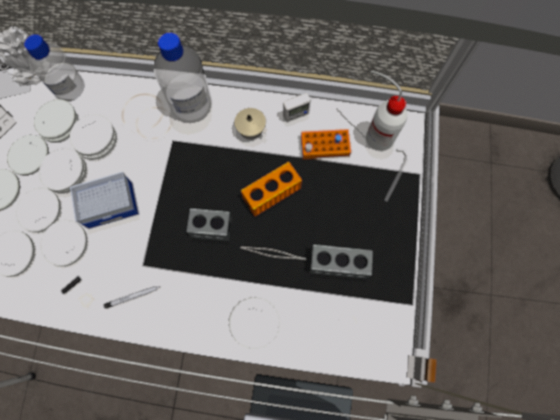

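View pics/scene0.png

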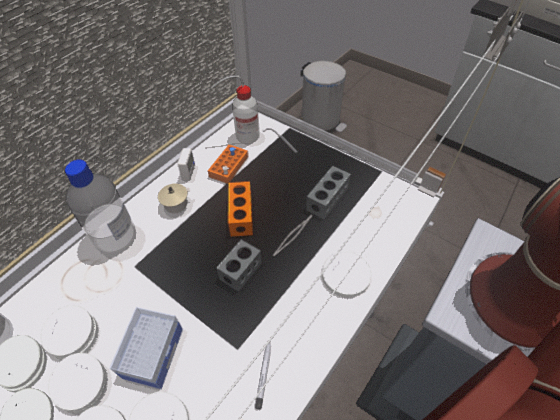

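The top view shows two grey racks: a 3-hole one at (341,261) and a 2-hole one at (208,223). There is also an orange 3-hole look-alike at (271,189), and tweezers at (273,254). The longer grey rack is the 3-hole one at (341,261). I'll confirm it in a crop and measure it.

```bash
cat > h.py <<'E'
from station import ctrl
import cv2,numpy as np
def world(name,d):
    c=ctrl.camera_info(name);K=np.array(c["camera_matrix"]);h,w=d.shape
    u,v=np.meshgrid(np.arange(w),np.arange(h))
    p=cv2.undistortPoints(np.stack([u,v],-1).reshape(-1,1,2).astype(float),K,np.array(c["distortion"])).reshape(h,w,2)
    X=np.concatenate([p*d[...,None],d[...,None]],-1)
    return (X-np.array(c["t"]))@np.array(c["R"])
def racks(name,im,d,zlo=.035,zhi=.065,box=None):
    W=world(name,d);s=im.max(-1).astype(int)-im.min(-1)
    m=(W[...,2]>zlo)&(W[...,2]<zhi)&(s<40)&(d>0)
    if box: m&=(W[...,0]>box[0])&(W[...,0]<box[1])&(W[...,1]>box[2])&(W[...,1]<box[3])
    n,l,st,ce=cv2.connectedComponentsWithStats(m.astype(np.uint8))
    for i in range(1,n):
        if st[i,4]<150: continue
        P=W[l==i]; r=cv2.minAreaRect((P[:,:2]*1000).astype(np.float32))
        print(name,np.round(ce[i]),st[i,4],"c",np.round(r[0]),"size",np.round(r[1]),"ang",round(r[2],1),"z med/max",np.round([np.median(P[:,2]),P[:,2].max()],3))
E
python3 - <<'E'
from h import *
for n in("top","scene"):
    z=np.load(n+"0.npz");racks(n,z["im"],z["d"],.044,.06)
z=np.load("top0.npz");W=world("top",z["d"])
for p in [(341,285),(163,145),(420,180),(415,297),(148,265),(300,258),(250,248),(395,120),(403,155),(388,198),(325,143)]: print(p,np.round(W[p[1],p[0]],3))
cv2.imwrite("pics/crop.png",cv2.resize(z["im"][200:300,170:400,::-1],None,fx=3.4,fy=3.4,interpolation=2))
E
```

```text
top [110.  57.] 507 c [884. 615.] size [ 21. 240.] ang 2.0 z med/max [0.048 0.06 ]
top [299.  78.] 1120 c [884. 151.] size [464.  20.] ang 89.0 z med/max [0.047 0.059]
top [66. 85.] 161 c [801. 699.] size [37. 83.] ang 56.8 z med/max [0.052 0.06 ]
top [419.  95.] 265 c [ 886. -129.] size [101.  35.] ang 73.7 z med/max [0.05 0.06]
top [296. 106.] 173 c [815. 149.] size [27. 60.] ang 30.6 z med/max [0.056 0.06 ]
top [111. 208.] 244 c [514. 503.] size [ 66. 141.] ang 58.7 z med/max [0.052 0.06 ]
top [208. 222.] 669 c [513. 293.] size [51. 83.] ang 3.0 z med/max [0.051 0.056]
top [342. 260.] 1001 c [474.  11.] size [ 51. 120.] ang 2.5 z med/max [0.05  0.056]
scene [173. 143.] 813 c [885.  94.] size [ 16. 451.] ang 0.2 z med/max [0.048 0.059]
scene [328. 187.] 603 c [474.  12.] size [ 51. 124.] ang 3.2 z med/max [0.051 0.056]
scene [ 37. 249.] 652 c [884. 540.] size [208.  15.] ang 90.0 z med/max [0.048 0.058]
scene [113. 236.] 220 c [778. 412.] size [100.  45.] ang 70.6 z med/max [0.052 0.06 ]
scene [238. 261.] 658 c [512. 293.] size [52. 83.] ang 2.6 z med/max [0.051 0.056]
scene [516. 303.] 427 c [12. 39.] size [ 64. 139.] ang 70.2 z med/max [0.052 0.06 ]
scene [157. 357.] 291 c [499. 535.] size [140.  66.] ang 81.4 z med/max [0.052 0.06 ]
(341, 285) [0.43  0.001 0.003]
(163, 145) [ 0.694  0.445 -0.002]
(420, 180) [ 0.694 -0.155 -0.002]
(415, 297) [ 0.427 -0.157 -0.   ]
(148, 265) [0.412 0.412 0.002]
(300, 258) [0.473 0.094 0.011]
(250, 248) [ 0.481  0.203 -0.   ]
(395, 120) [ 0.762 -0.059  0.124]
(403, 155) [ 0.749 -0.112 -0.   ]
(388, 198) [ 0.637 -0.083  0.004]
(325, 143) [0.739 0.073 0.024]
```

View pics/crop.png

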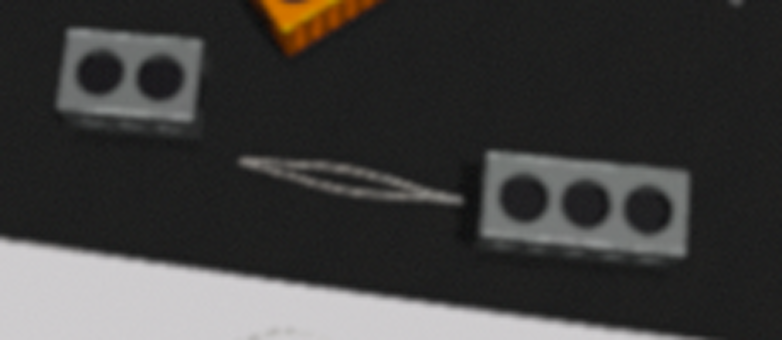

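The crop shows two large holes on the left rack (130,75) and three on the right rack (585,205), so the right one is the target. Its centre is at (0.474, 0.011) and its yaw is about +2.5°. Next I align the tool and travel behind it.

Emit:
jog_arm --steps '[{"delta_rot": [0,0,-7.6],"linear": [0,0,0],"grip": 0.03},{"delta_rot": [0,0,-7.6],"linear": [0,0,0],"grip": 0.03},{"delta_rot": [0,0,0],"linear": [-0.0187,-0.0436,0],"grip": 0.03},{"delta_rot": [0,0,0],"linear": [-0.0187,-0.0436,0],"grip": 0.03},{"delta_rot": [0,0,0],"linear": [-0.0187,-0.0436,0],"grip": 0.03},{"delta_rot": [0,0,0],"linear": [-0.0187,-0.0436,0],"grip": 0.03},{"delta_rot": [0,0,0],"linear": [-0.0187,-0.0436,0],"grip": 0.03},{"delta_rot": [0,0,0],"linear": [-0.0187,-0.0436,0],"grip": 0.03},{"delta_rot": [0,0,0],"linear": [-0.0187,-0.0436,0],"grip": 0.03},{"delta_rot": [0,0,0],"linear": [-0.0187,-0.0436,0],"grip": 0.03}]' --newtons 20

```text
t: 1.1
tool_pos: [0.3022, 0.2659, 0.1962]
tool_rot: [-0.069, 3.141, -0.0]
contact_force: [1.3, 1.1, 1.0]
opening: 0.0299
grip_force: 0.0
```

Emit:
jog_arm --steps '[{"delta_rot": [0,0,0],"linear": [-0.0187,-0.0436,0],"grip": 0.03},{"delta_rot": [0,0,0],"linear": [-0.0187,-0.0436,0],"grip": 0.03},{"delta_rot": [0,0,0],"linear": [-0.0187,-0.0436,0],"grip": 0.03},{"delta_rot": [0,0,0],"linear": [-0.0187,-0.0436,0],"grip": 0.03},{"delta_rot": [0,0,0],"linear": [-0.0187,-0.0436,0],"grip": 0.03},{"delta_rot": [0,0,0],"linear": [-0.0187,-0.0436,0],"grip": 0.03},{"delta_rot": [0,0,0],"linear": [0,0,0],"grip": 0.03},{"delta_rot": [0,0,0],"linear": [0,0,0],"grip": 0.03}]'

```text
t: 1.9
tool_pos: [0.4254, 0.0104, 0.196]
tool_rot: [0.064, -3.139, -0.001]
contact_force: [-0.0, 0.1, -0.6]
opening: 0.0298
grip_force: 0.0
```

Emit:
jog_arm --steps '[{"delta_rot": [0,0,0],"linear": [0.006,0,0.03],"grip": 0.03},{"delta_rot": [0,0,0],"linear": [0,0,0.04],"grip": 0.03},{"delta_rot": [0,0,0],"linear": [0,0,0.04],"grip": 0.03},{"delta_rot": [0,0,0],"linear": [0,0,0.03],"grip": 0.03},{"delta_rot": [0,0,0],"linear": [0,0,0.018],"grip": 0.03},{"delta_rot": [0,0,0],"linear": [-0.004,0,0],"grip": 0.03},{"delta_rot": [0,0,0],"linear": [-0.004,0,0],"grip": 0.03},{"delta_rot": [0,0,0],"linear": [-0.004,0,0],"grip": 0.03},{"delta_rot": [0,0,0],"linear": [0,0,0],"grip": 0.03}]'

```text
t: 2.8
tool_pos: [0.4335, 0.0116, 0.0406]
tool_rot: [-0.069, 3.137, -0.001]
contact_force: [-0.7, 0.5, 0.1]
opening: 0.03
grip_force: 0.0
```

```bash
python3 - <<'E'
from h import *
im,d=ctrl.get_image("scene");cv2.imwrite("pics/s1.png",cv2.resize(im[100:310,200:480,::-1],None,fx=2.5,fy=2.5))
print(ctrl.get_obs()["contact_force"])
E
```

```text
[0.43862757 0.42034815 0.34352661]
```

View pics/s1.png

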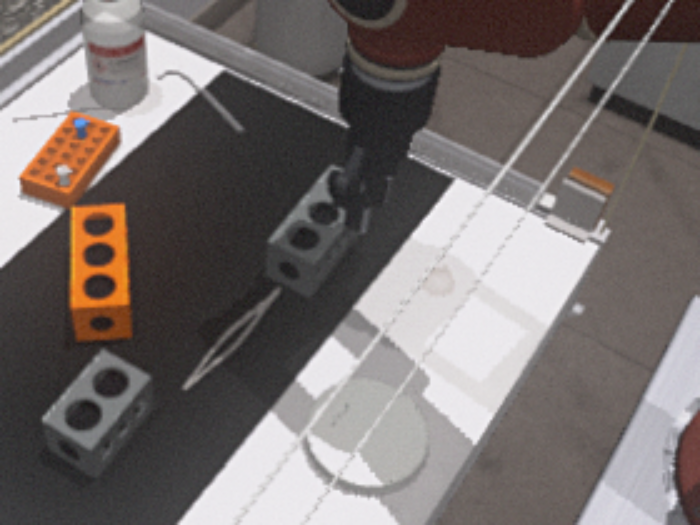

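The crop shows the fingers just behind the middle of the 3-hole rack at (360,215), and the tweezers clear of it. Starting the first roll along the arc.

Emit:
jog_arm --steps '[{"delta_rot": [0,0,0],"linear": [-0.005,0,0],"grip": 0.03},{"delta_rot": [0,0,0],"linear": [-0.003,0,-0.0033],"grip": 0.03},{"delta_rot": [0,0,0],"linear": [-0.003,0,-0.0033],"grip": 0.03},{"delta_rot": [0,0,0],"linear": [-0.0035,0,-0.0028],"grip": 0.03},{"delta_rot": [0,0,0],"linear": [-0.0035,0,-0.0028],"grip": 0.03},{"delta_rot": [0,0,0],"linear": [-0.0038,0,-0.0024],"grip": 0.03},{"delta_rot": [0,0,0],"linear": [-0.0038,0,-0.0024],"grip": 0.03},{"delta_rot": [0,0,0],"linear": [0,0,0],"grip": 0.03}]'

```text
t: 3.65
tool_pos: [0.4579, 0.0125, 0.0562]
tool_rot: [-0.068, 3.14, -0.0]
contact_force: [0.3, -0.2, 0.0]
opening: 0.0301
grip_force: 0.0
```

```bash
python3 - <<'E'
from h import *
im,d=ctrl.get_image("scene");cv2.imwrite("pics/s2.png",cv2.resize(im[130:260,270:400,::-1],None,fx=4,fy=4))
print(ctrl.get_obs()["contact_force"])
E
```

```text
[-0.60942516 -0.57939478 -0.26125663]
```

View pics/s2.png

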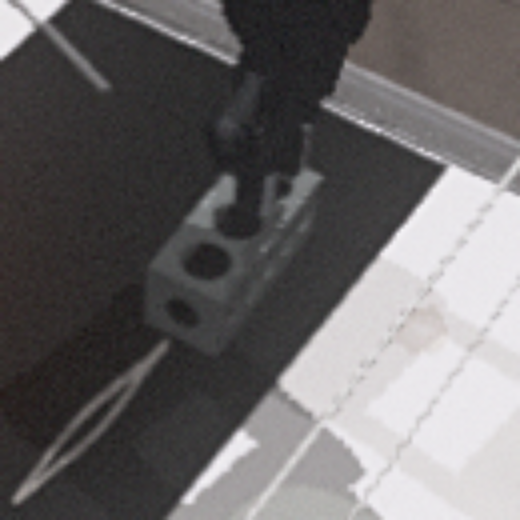

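The rack has not tipped, and the fingers rode over the top edge at about (260,215). The contact offset is smaller than I assumed. I'll back off, go lower, then find contact by force.

Emit:
jog_arm --steps '[{"delta_rot": [0,0,0],"linear": [0,0,-0.012],"grip": 0.03},{"delta_rot": [0,0,0],"linear": [0.02,0,0],"grip": 0.03},{"delta_rot": [0,0,0],"linear": [0.014,0,0],"grip": 0.03},{"delta_rot": [0,0,0],"linear": [0,0,0.02],"grip": 0.03},{"delta_rot": [0,0,0],"linear": [0,0,0.015],"grip": 0.03},{"delta_rot": [0,0,0],"linear": [0,0,0],"grip": 0.03}]'

```text
t: 4.3
tool_pos: [0.4213, 0.0114, 0.0311]
tool_rot: [0.068, -3.137, -0.001]
contact_force: [-0.2, -0.3, -0.8]
opening: 0.03
grip_force: 0.0
```

```bash
python3 - <<'E'
from h import *
print(ctrl.get_obs()["tool_pos"])
for n in ("top","scene"):
    im,d=ctrl.get_image(n);racks(n,im,d,.044,.06,(.4,.62,-.1,.4))
    W=world(n,d)
    # finger points low near rack
    m=(W[...,0]>.39)&(W[...,0]<.455)&(W[...,1]>-.04)&(W[...,1]<.06)&(W[...,2]>.02)&(W[...,2]<.11)&(d>0)&(im.max(-1)<70)
    P=W[m]
    for a in np.arange(.02,.11,.01):
        Q=P[(P[:,2]>=a)&(P[:,2]<a+.01)]
        if len(Q)>3: print(round(a,2),len(Q),np.round(np.percentile(Q[:,0],[5,50,95]),3),np.round(np.percentile(Q[:,1],[5,95]),3))
E
```

```text
[0.42128164 0.01138496 0.03114952]
top [208. 222.] 663 c [513. 293.] size [51. 83.] ang 2.9 z med/max [0.051 0.055]
scene [325. 189.] 488 c [473.  13.] size [ 51. 123.] ang 3.3 z med/max [0.051 0.055]
scene [238. 260.] 650 c [512. 293.] size [52. 83.] ang 2.3 z med/max [0.051 0.055]
0.02 8 [0.447 0.45  0.452] [-0.002  0.046]
0.03 14 [0.446 0.449 0.45 ] [-0.002  0.05 ]
0.04 17 [0.446 0.447 0.449] [0.013 0.057]
0.07 30 [0.412 0.417 0.425] [-0.004  0.042]
0.08 33 [0.413 0.417 0.429] [-0.003  0.042]
0.09 19 [0.411 0.415 0.423] [-0.005  0.042]
0.1 7 [0.408 0.41  0.415] [-0.01   0.034]
```

Emit:
jog_arm --steps '[{"delta_rot": [0,0,0],"linear": [-0.008,0,-0.004],"grip": 0.03},{"delta_rot": [0,0,0],"linear": [-0.006,0,0],"grip": 0.03},{"delta_rot": [0,0,0],"linear": [-0.003,0,0],"grip": 0.03},{"delta_rot": [0,0,0],"linear": [-0.002,0,0],"grip": 0.03},{"delta_rot": [0,0,0],"linear": [-0.002,0,0],"grip": 0.03},{"delta_rot": [0,0,0],"linear": [-0.002,0,0],"grip": 0.03},{"delta_rot": [0,0,0],"linear": [-0.002,0,0],"grip": 0.03},{"delta_rot": [0,0,0],"linear": [-0.002,0,0],"grip": 0.03},{"delta_rot": [0,0,0],"linear": [0,0,0],"grip": 0.03}]'

```text
t: 5.3
tool_pos: [0.4503, 0.0123, 0.0366]
tool_rot: [0.068, -3.141, 0.0]
contact_force: [-1.0, 0.1, 0.3]
opening: 0.0299
grip_force: 0.0
```

```bash
cat > look.py <<'E'
from h import *
o=ctrl.get_obs();print(np.round(o["tool_pos"],4),np.round(o["contact_force"],2),o["t"])
im,d=ctrl.get_image("scene");W=world("scene",d)
# visible left end face / profile of the rack: points with y in .055-.085
m=(W[...,0]>.43)&(W[...,0]<.66)&(W[...,1]>.035)&(W[...,1]<.085)&(W[...,2]>.008)&(W[...,2]<.085)&(d>0)&(im.max(-1)<200)
P=W[m];print("n",len(P),"x",np.round(np.percentile(P[:,0],[1,99]),3),"z",np.round(np.percentile(P[:,2],[1,99]),3))
r=cv2.minAreaRect((P[:,[0,2]]*1000).astype(np.float32));print("xz rect",np.round(r[0]),np.round(r[1]),round(r[2],1))
racks("scene",im,d,.044,.06,(.4,.66,-.1,.4))
E
python3 look.py
```

```text
[0.4503 0.0123 0.0366] [-0.96  0.13  0.27] 5.3
n 534 x [0.442 0.495] z [0.008 0.084]
xz rect [470.  47.] [55. 81.] 5.3
scene [322. 194.] 343 c [472.  33.] size [51. 79.] ang 2.6 z med/max [0.051 0.055]
scene [238. 261.] 659 c [512. 293.] size [52. 83.] ang 2.2 z med/max [0.051 0.055]
```

```bash
python3 - <<'E'
from h import *
im,d=ctrl.get_image("scene");a=cv2.resize(im[140:240,290:390,::-1],None,fx=4,fy=4,interpolation=2)
im,d=ctrl.get_image("wrist");b=cv2.resize(im[...,::-1],(533,400))[:, 80:480]
cv2.imwrite("pics/s3.png",np.clip(np.hstack([a,b]).astype(int)*1.7,0,255).astype(np.uint8))
E
```

```text
(no output)
```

View pics/s3.png

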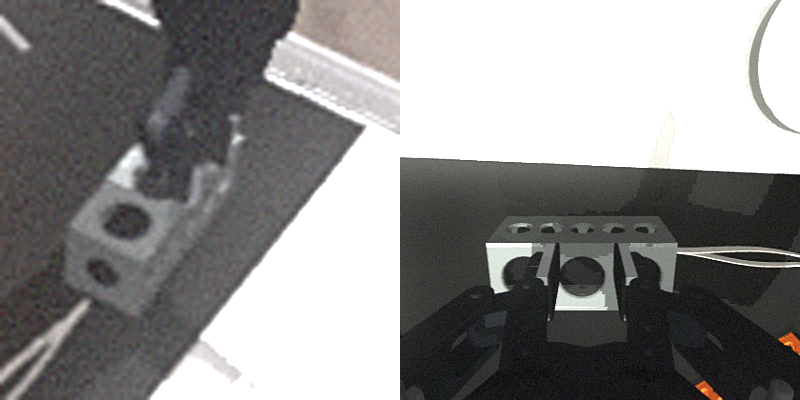

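The wrist view shows the 5-hole near face (580,230), the 3-hole top (580,275), and fingertips at about (545,250) and (625,250) near the top edge. I'll place the tips with the wrist depth.

```bash
python3 - <<'E'
from h import *
from scipy.spatial.transform import Rotation as Ro
c=ctrl.camera_info("wrist");T=np.array(c["T_tool_cam"]);K=np.array(c["camera_matrix"]);print(np.round(T,3))
o=ctrl.get_obs();R=Ro.from_rotvec(o["tool_rot"]).as_matrix();p=np.array(o["tool_pos"]);print(p,o["contact_force"])
im,d=ctrl.get_image("wrist");h,w=d.shape
u,v=np.meshgrid(np.arange(w),np.arange(h))
q=cv2.undistortPoints(np.stack([u,v],-1).reshape(-1,1,2).astype(float),K,np.array(c["distortion"])).reshape(h,w,2)
X=np.concatenate([q*d[...,None],d[...,None]],-1)@T[:3,:3].T+T[:3,3]
Wd=X@R.T+p
s=560/533
for (a,b) in [(545,250),(545,275),(535,310),(625,250),(632,280),(580,220),(580,240),(580,305),(500,250),(650,235)]:
    i,j=int(b*s),int((a-400+80)*s);print((a,b),d[i,j].round(3),"tool",X[i,j].round(3),"world",Wd[i,j].round(3))
E
```

```text
[[-0.    -0.955 -0.296  0.077]
 [ 1.    -0.    -0.    -0.   ]
 [ 0.    -0.296  0.955 -0.177]
 [ 0.     0.     0.     1.   ]]
[0.45007375 0.0122962  0.03657302] [ 0.55550456 -0.10284452 -0.3319993 ]
(545, 250) 0.143 tool [ 0.012 -0.021 -0.047] world [ 0.439 -0.01   0.084]
(545, 275) 0.121 tool [ 0.012 -0.018 -0.07 ] world [ 0.439 -0.006  0.107]
(535, 310) 0.089 tool [ 0.018 -0.017 -0.101] world [ 0.432 -0.005  0.138]
(625, 250) 0.144 tool [ 0.012  0.019 -0.046] world [0.437 0.031 0.083]
(632, 280) 0.114 tool [ 0.014  0.018 -0.077] world [0.436 0.029 0.113]
(580, 220) 0.216 tool [ 0.001 -0.005  0.025] world [0.449 0.007 0.011]
(580, 240) 0.181 tool [ 0.001 -0.005 -0.011] world [0.449 0.008 0.048]
(580, 305) 0.192 tool [-0.046 -0.005 -0.014] world [0.496 0.009 0.05 ]
(500, 250) 0.179 tool [-0.004 -0.055 -0.014] world [ 0.457 -0.043  0.051]
(650, 235) 0.19 tool [ 0.001  0.042 -0.001] world [0.448 0.054 0.038]
```

```bash
python3 - <<'E'
from h import *
c=ctrl.camera_info("wrist");T=np.array(c["T_tool_cam"]);K=np.array(c["camera_matrix"])
im,d=ctrl.get_image("wrist");h,w=d.shape
u,v=np.meshgrid(np.arange(w),np.arange(h))
q=cv2.undistortPoints(np.stack([u,v],-1).reshape(-1,1,2).astype(float),K,np.array(c["distortion"])).reshape(h,w,2)
X=np.concatenate([q*d[...,None],d[...,None]],-1)@T[:3,:3].T+T[:3,3]
for j in list(range(220,350,6)):
    col=X[:,j];k=[i for i in range(230,345,5)]
    print(j,[(i,int(X[i,j,0]*1000),int(X[i,j,1]*1000),int(X[i,j,2]*1000)) for i in range(240,300,10)])
a=im[210:350,190:360,::-1];cv2.imwrite("pics/w4.png",np.clip(cv2.resize(a,None,fx=4,fy=4,interpolation=2).astype(int)*1.8,0,255).astype(np.uint8))
E
```

```text
220 [(240, -10, -46, 35), (250, 1, -37, -8), (260, -2, -36, -14), (270, -15, -39, -1), (280, 8, -27, -57), (290, 7, -26, -64)]
226 [(240, 1, -36, 7), (250, 1, -33, -8), (260, -2, -32, -14), (270, 8, -26, -48), (280, 7, -24, -55), (290, 12, -21, -71)]
232 [(240, -1, -33, 15), (250, 0, -29, -7), (260, -2, -29, -14), (270, 8, -23, -47), (280, 12, -20, -64), (290, 11, -19, -71)]
238 [(240, -9, -32, 34), (250, 0, -26, -7), (260, 12, -20, -44), (270, 12, -19, -54), (280, 12, -18, -63), (290, 11, -17, -71)]
244 [(240, -10, -27, 35), (250, 1, -22, -8), (260, 12, -17, -44), (270, 12, -16, -54), (280, 11, -15, -63), (290, 9, -15, -66)]
250 [(240, -9, -23, 33), (250, 1, -18, -8), (260, 9, -15, -38), (270, 4, -15, -40), (280, 0, -15, -42), (290, -4, -15, -43)]
256 [(240, 0, -16, 8), (250, 1, -15, -8), (260, -2, -14, -14), (270, -9, -14, -14), (280, -22, -16, -3), (290, -30, -16, -3)]
262 [(240, 0, -12, 11), (250, 1, -11, -8), (260, -2, -11, -14), (270, -8, -11, -14), (280, -22, -12, -2), (290, -30, -12, -2)]
268 [(240, -9, -9, 34), (250, 1, -7, -9), (260, -2, -7, -14), (270, -15, -8, -2), (280, 
[... 893 characters left out ...]
, (250, 1, 21, -8), (260, 12, 17, -45), (270, 12, 16, -54), (280, 11, 15, -63), (290, 10, 14, -68)]
322 [(240, 0, 28, 9), (250, 1, 25, -8), (260, 11, 20, -43), (270, 12, 18, -54), (280, 12, 17, -63), (290, 12, 16, -71)]
328 [(240, 1, 31, 7), (250, 0, 29, -7), (260, -2, 28, -13), (270, 8, 22, -47), (280, 11, 20, -63), (290, 12, 18, -71)]
334 [(240, -10, 41, 35), (250, 1, 32, -8), (260, -2, 32, -14), (270, 8, 25, -48), (280, 7, 24, -56), (290, 8, 22, -64)]
340 [(240, -10, 45, 35), (250, 0, 36, -7), (260, -2, 35, -14), (270, -15, 38, -3), (280, 8, 26, -58), (290, 8, 25, -64)]
346 [(240, -9, 49, 33), (250, 0, 40, -6), (260, -2, 39, -14), (270, -9, 39, -13), (280, -22, 43, -3), (290, 8, 27, -65)]
```

View pics/w4.png

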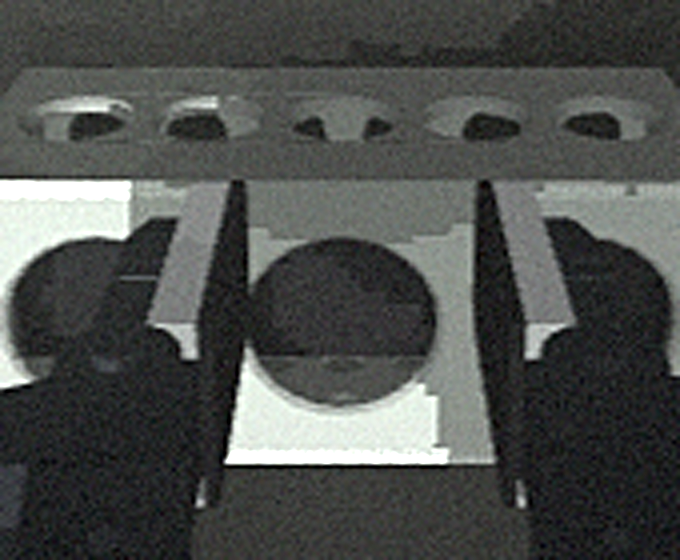

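The crop shows the finger ends at (215,180) and (495,180). Their depth puts them about 38–40 mm behind the TCP, so the tips are about 25 mm above the rack and never touched it. I'll retreat and descend carefully, watching the force.

Emit:
jog_arm --steps '[{"delta_rot": [0,0,0],"linear": [0.015,0,0],"grip": 0.03},{"delta_rot": [0,0,0],"linear": [0.018,0,0],"grip": 0.03},{"delta_rot": [0,0,0],"linear": [0,0,0.01],"grip": 0.03},{"delta_rot": [0,0,0],"linear": [0,0,0.008],"grip": 0.03},{"delta_rot": [0,0,0],"linear": [0,0,0.006],"grip": 0.03},{"delta_rot": [0,0,0],"linear": [0,0,0],"grip": 0.03}]'

```text
t: 6.15
tool_pos: [0.4165, 0.011, 0.0112]
tool_rot: [0.068, -3.138, -0.001]
contact_force: [-0.9, 0.4, 0.6]
opening: 0.0302
grip_force: 0.0
```

```bash
cat > tips.py <<'E'
from h import *
o=ctrl.get_obs();print(np.round(o["tool_pos"],4),np.round(o["contact_force"],2),o["t"],np.round(o["q"],2))
im,d=ctrl.get_image("scene");W=world("scene",d);x,y,z=o["tool_pos"]
m=(abs(W[...,0]-x)<.02)&(abs(W[...,1]-y)<.032)&(W[...,2]>.008)&(W[...,2]<.15)&(d>0)
P=W[m]
for a in np.arange(.01,.12,.01):
    Q=P[(P[:,2]>=a)&(P[:,2]<a+.01)]
    if len(Q)>2: print(round(a,2),len(Q),np.round(np.percentile(Q[:,0],[5,50,95]),3),np.round(np.percentile(Q[:,1],[5,95]),3))
E
python3 tips.py
```

```text
[0.4165 0.011  0.0112] [-0.85  0.42  0.58] 6.15 [-0.15 -0.27  2.24  0.    1.18 -1.77]
0.04 7 [0.405 0.411 0.416] [-0.003  0.036]
0.05 43 [0.404 0.41  0.424] [-0.005  0.041]
0.06 38 [0.404 0.409 0.422] [-0.005  0.042]
0.07 22 [0.404 0.407 0.415] [-0.006  0.042]
0.08 10 [0.402 0.406 0.409] [-0.008  0.039]
0.09 28 [0.402 0.404 0.409] [-0.014  0.04 ]
0.1 16 [0.401 0.405 0.407] [-0.003  0.039]
0.11 56 [0.398 0.407 0.418] [-0.003  0.038]
```

Confirmed: the tips are at z≈0.049 with the TCP at 0.011. I'll lower to put the tips at about 0.040, then push along the arc.

Emit:
jog_arm --steps '[{"delta_rot": [0,0,0],"linear": [-0.008,0,0.005],"grip": 0.03},{"delta_rot": [0,0,0],"linear": [-0.007,0,0.004],"grip": 0.03},{"delta_rot": [0,0,0],"linear": [-0.004,0,0],"grip": 0.03},{"delta_rot": [0,0,0],"linear": [-0.003,0,0],"grip": 0.03},{"delta_rot": [0,0,0],"linear": [-0.003,0,-0.002],"grip": 0.03},{"delta_rot": [0,0,0],"linear": [-0.003,0,-0.003],"grip": 0.03},{"delta_rot": [0,0,0],"linear": [-0.003,0,-0.003],"grip": 0.03},{"delta_rot": [0,0,0],"linear": [-0.0035,0,-0.0028],"grip": 0.03},{"delta_rot": [0,0,0],"linear": [-0.0035,0,-0.0028],"grip": 0.03},{"delta_rot": [0,0,0],"linear": [0,0,0],"grip": 0.03}]'

```text
t: 7.2
tool_pos: [0.4564, 0.0124, 0.0181]
tool_rot: [-0.068, 3.139, -0.0]
contact_force: [-0.4, -0.6, -0.2]
opening: 0.0301
grip_force: 0.3
```

```bash
cat > prof.py <<'E'
from h import *
o=ctrl.get_obs();print(np.round(o["tool_pos"],4),np.round(o["contact_force"],2),o["t"])
im,d=ctrl.get_image("scene");W=world("scene",d)
# profile at left part of rack, clear of fingers
m=(W[...,0]>.43)&(W[...,0]<.68)&(W[...,1]>.055)&(W[...,1]<.08)&(W[...,2]>.009)&(W[...,2]<.09)&(d>0)
P=W[m];print("n",len(P),"x",np.round(np.percentile(P[:,0],[1,99]),3),"z",np.round(np.percentile(P[:,2],[1,99]),3))
r=cv2.minAreaRect((P[:,[0,2]]*1000).astype(np.float32));print("xz rect",np.round(r[0]),np.round(r[1]),round(r[2],1))
racks("scene",im,d,.044,.06,(.4,.68,-.1,.4))
E
python3 prof.py
```

```text
[0.4564 0.0124 0.0181] [-0.37 -0.64 -0.25] 7.2
n 399 x [0.451 0.511] z [0.01  0.065]
xz rect [481.  34.] [53. 53.] 70.8
scene [315. 189.] 323 c [489.  14.] size [ 55. 121.] ang 3.3 z med/max [0.051 0.06 ]
scene [238. 261.] 657 c [512. 293.] size [52. 84.] ang 2.1 z med/max [0.051 0.055]
```

It's tipping, now at about 19°. Continuing past 45°.

Emit:
jog_arm --steps '[{"delta_rot": [0,0,0],"linear": [-0.0038,0,-0.0022],"grip": 0.03},{"delta_rot": [0,0,0],"linear": [-0.004,0,-0.002],"grip": 0.03},{"delta_rot": [0,0,0],"linear": [-0.0042,0,-0.0016],"grip": 0.03},{"delta_rot": [0,0,0],"linear": [-0.0043,0,-0.0012],"grip": 0.03},{"delta_rot": [0,0,0],"linear": [-0.0044,0,-0.0008],"grip": 0.03},{"delta_rot": [0,0,0],"linear": [-0.0044,0,-0.0005],"grip": 0.03},{"delta_rot": [0,0,0],"linear": [-0.0044,0,-0.0003],"grip": 0.03},{"delta_rot": [0,0,0],"linear": [-0.0044,0,0],"grip": 0.03},{"delta_rot": [0,0,0],"linear": [0,0,0],"grip": 0.03},{"delta_rot": [0,0,0],"linear": [0,0,0],"grip": 0.03}]'

```text
t: 8.25
tool_pos: [0.4889, 0.0141, 0.0254]
tool_rot: [0.068, -3.14, -0.0]
contact_force: [-0.6, -0.6, -0.7]
opening: 0.03
grip_force: 0.0
```

```bash
python3 prof.py
```

```text
[0.4889 0.0141 0.0254] [-0.57 -0.57 -0.68] 8.25
n 366 x [0.497 0.548] z [0.009 0.056]
xz rect [523.  31.] [48. 51.] 86.2
scene [303. 183.] 409 c [525.  34.] size [51. 82.] ang 2.2 z med/max [0.052 0.058]
scene [238. 261.] 655 c [512. 293.] size [52. 83.] ang 2.4 z med/max [0.051 0.055]
```

First roll done: the rack now spans x 0.499–0.549. Backing off and lowering for the second roll.

Emit:
jog_arm --steps '[{"delta_rot": [0,0,0],"linear": [0,0,-0.006],"grip": 0.03},{"delta_rot": [0,0,0],"linear": [0.02,0,0],"grip": 0.03},{"delta_rot": [0,0,0],"linear": [0,0,0.015],"grip": 0.03},{"delta_rot": [0,0,0],"linear": [0,0,0.014],"grip": 0.03},{"delta_rot": [0,0,0],"linear": [0,0,0],"grip": 0.03},{"delta_rot": [0,0,0],"linear": [0,0,0],"grip": 0.03}]'

```text
t: 8.9
tool_pos: [0.4687, 0.0132, 0.0023]
tool_rot: [0.068, -3.139, -0.0]
contact_force: [-0.2, -0.3, 0.1]
opening: 0.03
grip_force: 0.0
```

```bash
python3 prof.py
```

```text
[0.4687 0.0132 0.0023] [-0.18 -0.26  0.08] 8.9
n 364 x [0.459 0.545] z [0.009 0.089]
xz rect [495.  44.] [ 59. 117.] 63.6
scene [307. 179.] 536 c [523.  13.] size [ 52. 124.] ang 3.0 z med/max [0.051 0.055]
scene [238. 260.] 654 c [512. 293.] size [51. 83.] ang 2.5 z med/max [0.051 0.054]
```

Emit:
jog_arm --steps '[{"delta_rot": [0,0,0],"linear": [-0.008,0,0],"grip": 0.03},{"delta_rot": [0,0,0],"linear": [-0.006,0,0],"grip": 0.03},{"delta_rot": [0,0,0],"linear": [-0.003,0,0],"grip": 0.03},{"delta_rot": [0,0,0],"linear": [-0.003,0,-0.002],"grip": 0.03},{"delta_rot": [0,0,0],"linear": [-0.003,0,-0.003],"grip": 0.03},{"delta_rot": [0,0,0],"linear": [-0.003,0,-0.003],"grip": 0.03},{"delta_rot": [0,0,0],"linear": [-0.0035,0,-0.0028],"grip": 0.03},{"delta_rot": [0,0,0],"linear": [-0.0035,0,-0.0028],"grip": 0.03},{"delta_rot": [0,0,0],"linear": [-0.0035,0,-0.0024],"grip": 0.03},{"delta_rot": [0,0,0],"linear": [0,0,0],"grip": 0.03}]'

```text
t: 9.95
tool_pos: [0.5065, 0.0147, 0.0195]
tool_rot: [-0.068, 3.139, -0.0]
contact_force: [-0.6, 0.1, 0.6]
opening: 0.0299
grip_force: 0.3
```

```bash
python3 prof.py
```

```text
[0.5065 0.0147 0.0195] [-0.57  0.07  0.63] 9.95
n 391 x [0.5   0.561] z [0.011 0.065]
xz rect [530.  34.] [53. 52.] 70.3
scene [296. 183.] 297 c [536.  38.] size [57. 76.] ang 3.0 z med/max [0.051 0.06 ]
scene [238. 261.] 654 c [512. 293.] size [51. 82.] ang 2.5 z med/max [0.051 0.056]
```

Emit:
jog_arm --steps '[{"delta_rot": [0,0,0],"linear": [-0.0038,0,-0.0022],"grip": 0.03},{"delta_rot": [0,0,0],"linear": [-0.004,0,-0.002],"grip": 0.03},{"delta_rot": [0,0,0],"linear": [-0.0042,0,-0.0016],"grip": 0.03},{"delta_rot": [0,0,0],"linear": [-0.0043,0,-0.0012],"grip": 0.03},{"delta_rot": [0,0,0],"linear": [-0.0044,0,-0.0008],"grip": 0.03},{"delta_rot": [0,0,0],"linear": [-0.0044,0,-0.0005],"grip": 0.03},{"delta_rot": [0,0,0],"linear": [-0.0044,0,-0.0003],"grip": 0.03},{"delta_rot": [0,0,0],"linear": [-0.0044,0,0],"grip": 0.03},{"delta_rot": [0,0,0],"linear": [0,0,0],"grip": 0.03},{"delta_rot": [0,0,0],"linear": [0,0,0],"grip": 0.03}]'

```text
t: 11.0
tool_pos: [0.539, 0.0162, 0.0268]
tool_rot: [0.068, -3.14, -0.0]
contact_force: [-0.2, 0.0, -0.6]
opening: 0.0296
grip_force: 0.0
```

Emit:
jog_arm --steps '[{"delta_rot": [0,0,0],"linear": [0.004,0,-0.02],"grip": 0.03},{"delta_rot": [0,0,0],"linear": [0.02,0,-0.035],"grip": 0.03},{"delta_rot": [0,0,0],"linear": [0.03,0,-0.03],"grip": 0.03},{"delta_rot": [0,0,0],"linear": [0.03,0,-0.02],"grip": 0.03},{"delta_rot": [0,0,0],"linear": [0,0,0],"grip": 0.03},{"delta_rot": [0,0,0],"linear": [0,0,0],"grip": 0.03}]'

```text
t: 11.6
tool_pos: [0.4553, 0.0125, 0.1323]
tool_rot: [-0.068, 3.14, -0.0]
contact_force: [-0.9, 0.4, -0.2]
opening: 0.0303
grip_force: 0.0
```

```bash
python3 prof.py; python3 - <<'E'
from h import *
im,d=ctrl.get_image("top");racks("top",im,d,.044,.06,(.4,.68,-.1,.4))
cv2.imwrite("pics/t9.png",cv2.resize(im[120:310,140:430,::-1],None,fx=2.6,fy=2.6,interpolation=2))
E
```

```text
[0.4553 0.0125 0.1323] [-0.92  0.41 -0.2 ] 11.6
n 360 x [0.545 0.594] z [0.01  0.053]
xz rect [570.  31.] [46. 52.] 88.7
scene [293. 169.] 673 c [573.  16.] size [ 52. 122.] ang 2.9 z med/max [0.051 0.055]
scene [238. 261.] 658 c [512. 293.] size [52. 83.] ang 3.1 z med/max [0.051 0.055]
top [323. 210.] 290 c [573.  59.] size [52. 33.] ang 6.1 z med/max [0.05  0.056]
top [208. 222.] 664 c [513. 293.] size [51. 84.] ang 3.2 z med/max [0.051 0.055]
```

View pics/t9.png

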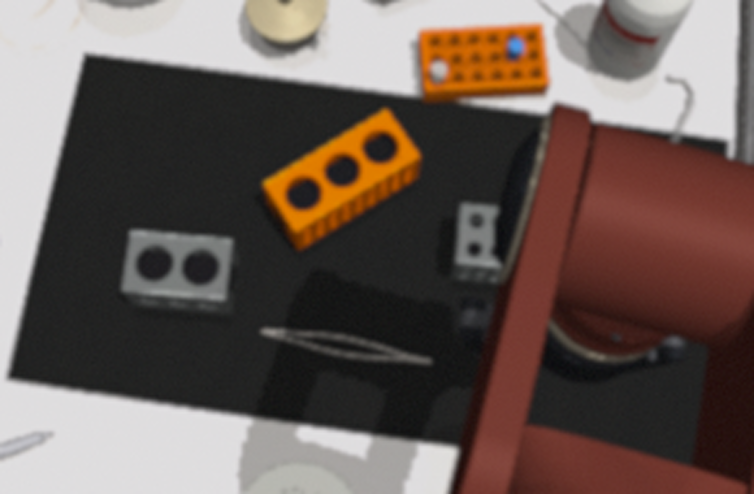

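The top view shows the long rack at (475,240) with its two rows of small holes on top, lying flat. The short rack, the orange look-alike and the tweezers have not moved. The arm touches nothing, so I'm handing in.

```bash
python3 -c "
from station import ctrl
print(ctrl.finish_job())"
```

```text
the job is handed in; nothing more can be done
None
```

The longer rack was rolled over twice on the bench and lies flat with its 11 mm holes up; the shorter rack did not move, and the job was handed in at about 12 s.

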